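# Poise a signed-card holder over its display stand

### The arm

A 6-joint arm with a two-finger parallel gripper is mounted at the origin on the work surface. World frame = base frame: x ahead of the robot, y to its left, z up, the work surface at z = 0. Lengths are in mm, angles in rad, forces in N, time in s.
With the tool pointing down it reaches from about 250 to 775 mm from the base axis. Payload 4 kg.
Tool frame: the origin (TCP) lies midway between the tips of the shut fingers; the grasp point (between the pads) lies r.grip_depth behind it (r.grip_depth is the distance from the TCP to the grasp point, in mm); z points along the fingers, y is the line along which they close (so a half turn about z gives the same grasp; the last joint's range is limited). The gripper opens to 94 mm and grips with 3 to 60 N. Pads are 16 mm wide; open, the fingers measure 119 mm over their backs; the gripper's body (75 mm by 177 mm) begins 78 mm behind the grasp point.
Start: joints at [1.184, 0.087, 1.371, -0, 1.684, -0.103], TCP at [154.013, 528.016, 205.506] pointing down, gripper open.
Joint ranges: [-3.1, 3.1], [-0.76, 2.03], [0.27, 2.55], [-1.08, 4.22], [0.17, 2.65], [-2.57, 2.57]. Speed limits (rad/s): [2.79, 2.79, 3.14, 3.14, 3.14, 3.14].

### API

Orientations are given as a unit quaternion [w, x, y, z].
In Python, from cell import r gives the robot as it stands.
- The arm moves only by the tool send_rows, never from a script. Its argument "rows" is a list of rows, each a list of 2 entries, a list of its own where there are three numbers: the shift along the tool's x, y, z in cm, then the turn, a rotation vector about the tool's x, y, z in rad. A call has 1 to 20 rows; each row is the pose to reach, as a shift and turn from the pose commanded when the call began, along the tool's axes at that moment; what a row does not reach only later rows make up. A row lasts 1/12 s, in which the tool goes at most 41.7 mm and 7.16 degrees, less where a joint would pass 70% of its speed; a pose out of reach is approached as far as the arm can. A call with a gripper value outside its range is refused whole. "jaw" is the finger opening in cm, from 0 to 9.4, set as the call begins (left out, the last holds). The fingers move at their own pace and stop on an object; the grip force is fixed at half the most. Time passes only in rows, so rows that repeat a pose let the fingers close. It gives the time, the measured TCP pose, the force, the opening and the grip force at its end, in the units of the state.
- r.sense(): the state, without advancing time (a new reading comes with each control period).
- r.snapshot(name): name is "scene" or "top" or "wrist"; returns (picture, depth): 480x640x3 uint8, blue, green, red; 480x640 float32, mm along the optical axis (not along the pixel's ray), 0 where there is no reading.
- r.get_calibration(name): a dict with "fx", "fy", "cx", "cy" (pixels), "R" (3x3) and "t" (3): a world point X has camera coordinates R X + t. Camera axes: x right, y down, z forward; pixel columns grow to the right and rows downward; lengths in mm; the calibration is good to about 2 mm. A picture is of the moment at which its call begins: read the wrist's pose just before it. get_calibration takes no time and is no camera call; for the wrist camera it gives the pose at the moment of the call.
- r.close_job(): hands the job in; it is judged then, once.
The state is a dict: "time_s": time; "joint_pos": joint angles; "joint_velocities": joint speeds; "joint_torque": joint torques, N m; "ee_pos": TCP position; "tcp_rot": TCP orientation; "wrist_force": force on the tool from outside, world axes, zero at the start; "wrist_torque": the same for the moment, N m; "width": finger opening in mm; "gripper_force": force on a finger pad.
Only numpy, scipy, OpenCV 4.12 (cv2) and the standard library are available. Lean on these libraries where they do the work, as an engineer would, in place of code of your own. Each camera call takes 0.05 s, during which the arm holds its last target. There are 200 camera calls.

### The job

Take the taller of the two black-framed card holders out of the wooden rack, gripping it gently (squeeze it with clearly less than 25 N, its shell cracks), and carry it upright over the row of stacked stock to the display stand on the other side. Stop with it hovering about a centimetre above the stand's slot, upright and lined up so that it would drop straight in, and finish while still holding it there. It must not touch the stand or the row, and the other things on the table stay where they are.

Things in the scene. Friction and masses are not known exactly. Their poses are not given: they have to be found in the camera images.
- holder: tall card holder: flat rigid case, black frame, pale card on both faces; 84 mm wide (y), 10 thick (x), 134 tall (z, up), 90 to 185 g, a half turn looks the same. Stands in a rack slot, 20 mm deep, 114 mm free. Origin at the centre of its lower edge. Cracks when a finger squeezes over 25 N; 10 N carries it. Pinch it across its thickness from above, at the middle of the top edge
- rack: fixed pale wooden rack, 150 (x) x 110 (y) mm, 30 high, with two slots along its y at x = -40 and +40 mm, 13 mm wide, 88 long, floor 10 mm above the table; the tall holder is in one, the short in the other. Origin under its centre. It stands on one side of the row (left or right), the stand on the other
- stand: fixed display stand: brown wooden block 80 (x) x 130 (y) mm, top 40 mm above the table, on a dark foot 100 x 150 x 8 mm; a single slot along its y in the top, 18 mm wide, 96 long, 20 deep. Origin under its centre; axes as those of the slot
- slot (a point): centre of the slot's mouth, level with the stand's top face, 40 mm above the table; y runs along the slot, x across it. To hover, the holder's lower edge goes about 10 mm above this point, its width along the slot, either way round
- row: fixed row of stacked stock between rack and stand, 350 mm long (x), 88 wide (y): three stacked pucks (76 mm high) nearest the robot, a carton (100 high), five thin black cases (90 high). Origin on the table under the row, 170 mm from its near end; highest point 100 mm above the table
- short_holder: a second, shorter card holder of the same black-framed make, 84 wide, 10 thick, only 96 mm tall; it stands in the other slot of the rack and stays there; origin at the centre of its lower edge, axes as those of the tall holder
- puck: loose black hockey puck, 76 mm across, 25 mm high, lying flat; origin under its centre; leave it alone
- puck2: another such puck; origin under its centre; leave it alone
- tape_roll: loose roll of clear tape standing flat, 100 mm across, 48 mm high; origin under its centre; leave it alone
- parcel: loose small carton, 120 x 85 x 50 mm; origin under its centre; leave it alone
- marker: loose white marker pen with a blue cap, 130 mm long, 12 mm thick; origin under its middle; leave it alone
- mug: loose white mug, 80 mm across, 95 mm high; origin under its centre; leave it alone
Things that resemble listed ones, but are neither listed nor needed, are in the scene too. What is shaped like the holder but purple is not meant.

How it is judged (in metres and radians):
On the way, in this order (a step that is already met when the one before it is completed fails the run):
1. the tall holder is lifted clear of the rack (z of holder in the frame of rack above 0.034 m and contact force between the fingers and holder above 0.3 N and contact force between holder and rack below 0.1 N), for 0.05 s.
2. it is carried over the row of stock, its lower edge above the row (z of holder in the frame of row above 0.078 m and y of holder in the frame of row between -0.05 and 0.05 m and x of holder in the frame of row between -0.24 and 0.24 m), for 0.02 s.
At the end, for the whole second after the job is handed in: the tall holder hangs still in the fingers over the slot: lower edge 3 to 20 mm above the stand's top, within 4 mm of the slot's middle across it and 6 mm along it, turned less than 0.10 rad from it, tilted less than 0.10 rad, not touching the stand (x of holder in the frame of slot between -0.004 and 0.004 m and y of holder in the frame of slot between -0.006 and 0.006 m and z of holder in the frame of slot between 0.003 and 0.02 m and angle between the y axis of holder and the y axis of slot, either way round below 0.1 rad and angle between holder's own z axis and vertical below 0.1 rad and linear speed of holder below 0.02 m/s and contact force between the fingers and holder above 0.3 N and contact force between holder and stand below 0.05 N); the arm keeps its last pose, push and grip.
It fails at once if the tall holder is squeezed hard enough to crack (over 25 N a finger, 50 N for both) (contact force between the fingers and holder above 50 N).
It fails at once if the holder touches the stand or the row (contact force between holder and stand above 0.3 N or contact force between holder and row above 0.3 N).
It fails at once if the robot strikes the row or the stand (contact force between any of the fingers, the arm and row above 3 N or contact force between any of the fingers, the arm and stand above 3 N).
It fails at once if the tall holder tips over (more than 0.5 rad) (angle between holder's own z axis and vertical above 0.5 rad).
It fails at once if another thing is disturbed (moved more than 15 mm) (distance of any of short_holder, puck, puck2, tape_roll, parcel, marker, mug from where it was at the start of the episode above 0.015 m).
It also fails if it takes over 48 s, if anything falls off the work surface, if the arm or the gripper's body presses on something with over 40 N, if the wrist force passes 120 N, or if a joint passes its speed limit or range.

## Working session

There is one attempt and no reset: what is moved stays moved. The work goes in short steps, Python scripts to look and compute and a tool call to move; the robot and the scene stay as the last step left them, time stands still between calls to the robot, and variables do not carry over. Pictures are saved under pics/ and viewed, at most 10 in all, crops included, and the job is handed in when it is done.

Besides the shell and the picture viewer there is one more tool, called after ">>>" by a JSON object that holds its "method" and its "body", one argument or row to a line. send_rows: Moves the arm, as the interface text tells. Its arguments: {"type":"object","properties":{"rows":{"type":"array"},"jaw":{"type":"number"}},"required":["rows"]}

```bash
mkdir -p pics; ls; python3 - <<'E'
from cell import r
import cv2,numpy as np
print(r.sense(), r.grip_depth)
for n in("scene","top"):
    p,d=r.snapshot(n);cv2.imwrite(f"pics/{n}.png",p);np.save(f"{n}_d.npy",d);np.save(f"{n}_p.npy",p)
    c=r.get_calibration(n);np.savez(f"{n}_c.npz",**c);print(n,c)
E
```

```text
pics
{'time_s': 0.0, 'joint_pos': array([ 1.18391463e+00,  8.79727128e-02,  1.37222613e+00, -6.98552120e-06,
        1.68360882e+00, -1.03103737e-01]), 'joint_velocities': array([-1.04550133e-03,  1.90802595e-03, -9.22932094e-05, -9.33522188e-05,
       -1.17502849e-03, -2.09286496e-03]), 'joint_torque': array([ 4.57781844e-04, -3.40175629e+01, -3.02432513e+01,  7.21413642e-02,
        3.29866027e-02, -2.00011882e-04]), 'ee_pos': array([153.79379035, 527.49322423, 204.30877804]), 'tcp_rot': array([-2.65256124e-04,  1.41413662e-01,  9.89949973e-01, -1.07527159e-03]), 'wrist_force': array([-0.11495137,  0.99153234, -0.93062497]), 'wrist_torque': array([ 0.04207087,  0.00044986, -0.00129183]), 'gripper_force': 0.0, 'width': 93.92572381286345} 18.8
scene {'fx': 547.0798628503442, 'fy': 547.0798628503442, 'cx': 317.86182919955303, 'cy': 241.76369609107243, 'R': array([[ 0.77759244,  0.62869344,  0.00972418],
       [ 0.36679898, -0.44100147, -0.81913138],
       [-0.51069414,  0.64051719, -0.57352352]]), 't': array([-431.87914889, -174.77407302, 1488.29013673])}
top {'fx': 590.7697864376818, 'fy': 590.7697864376818, 'cx': 325.6389500524748, 'cy': 237.07413241447608, 'R': array([[-0.02554369, -0.9996114 ,  0.01116115],
       [-0.99748703,  0.02474816, -0.06638633],
       [ 0.06608431, -0.01282886, -0.99773157]]), 't': array([   7.39915826,  562.43117393, 1468.39794739])}
```

View pics/top.png

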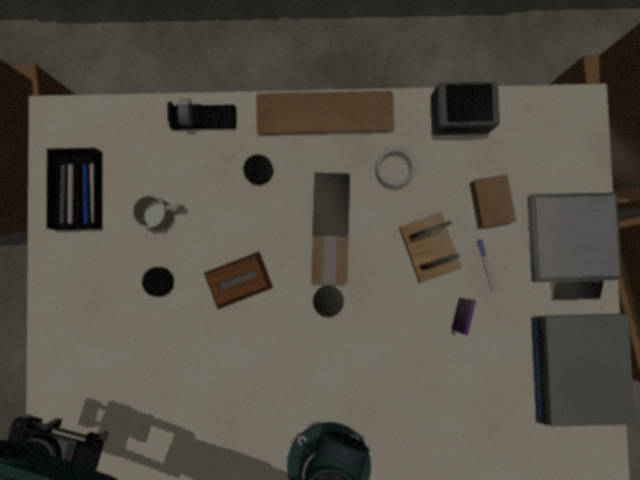

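View pics/scene.png

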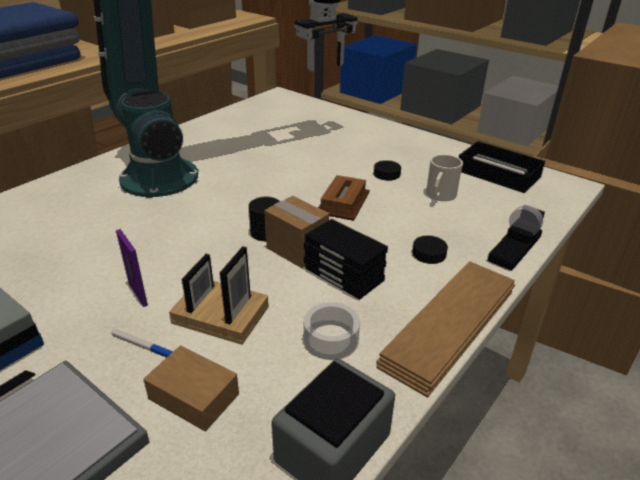

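```bash
cat >h.py <<'E'
import numpy as np,cv2
def cloud(d,c):
    v,u=np.mgrid[:480,:640]
    P=np.stack([(u-c['cx'])/c['fx']*d,(v-c['cy'])/c['fy']*d,d],-1)
    W=(P-c['t'])@c['R']; W[d==0]=np.nan
    return W
def rect(xy):
    (a,b),(w,h),t=cv2.minAreaRect(xy.astype(np.float32)); return np.round([a,b,w,h,t],1)
E
python3 - <<'E'
from h import *
for n in("top","scene"):
    W=cloud(np.load(n+"_d.npy"),np.load(n+"_c.npz")); x,y,z=np.moveaxis(W,-1,0)
    print(n)
    if n=="top":
        B={'rack':(395,205,470,285),'stand':(200,245,278,312),'row':(300,165,360,322)}
    else:
        B={'rack':(165,240,272,345),'stand':(315,170,372,220),'row':(245,190,390,295)}
    for k,(a,b,e,f) in B.items():
        S=W[b:f,a:e].reshape(-1,3); S=S[~np.isnan(S[:,0])]
        for lo,hi in {'rack':[(24,36),(60,200),(90,112),(118,200)],'stand':[(34,46),(12,28)],'row':[(60,115)]}[k]:
            Q=S[(S[:,2]>lo)&(S[:,2]<hi)]
            if len(Q)>5: print(k,lo,hi,len(Q),Q.mean(0).round(1),rect(Q[:,:2]),'zq',np.percentile(Q[:,2],[5,50,95]).round(1))
E
```

```text
top
rack 24 36 2057 [ 530.  -265.5   30.9] [ 530.5 -267.8  149.6  112.4   17.9] zq [26.3 31.  35.2]
rack 60 200 403 [ 530.3 -263.   119. ] [ 530.7 -267.5   90.7   85.5   18. ] zq [ 74.6 110.3 147.6]
rack 90 112 173 [ 496.7 -276.7  105.5] [ 530.5 -267.5   90.5   85.2   18.3] zq [ 96.5 106.1 110.7]
rack 118 200 176 [ 568.  -253.8  143.7] [ 568.5 -254.8   10.8   84.4   18.2] zq [134.  144.7 149.5]
stand 34 46 1335 [459.5 216.1  41. ] [459.9 216.7  80.  131.   19.9] zq [36.4 41.1 45.1]
stand 12 28 396 [459.5 212.4  19.3] [464.2 216.1 125.8 160.5   9.6] zq [12.4 20.  26.2]
row 60 115 4735 [550.9 -15.3  91.9] [540.  -15.4  88.3 347.9  86.9] zq [ 74.7  92.2 104.6]
scene
rack 24 36 2214 [ 548.9 -280.1   30.3] [ 507.  -188.2  152.1  286.6   18.1] zq [26.5 30.5 33.1]
rack 60 200 2040 [ 547.6 -271.7  100.9] [ 534.7 -269.4   92.7   88.4   17. ] zq [ 64.6  99.3 144.4]
rack 90 112 669 [ 532.6 -276.3  101.3] [ 534.5 -270.    92.1   84.9   18. ] zq [ 91.3 102.4 109.2]
rack 118 200 526 [ 575.8 -261.5  135.4] [ 572.3 -257.3   13.2   85.2   17.8] zq [120.  137.2 145.6]
stand 34 46 815 [466.1 208.9  40. ] [463.  213.4  81.3 137.4  19.6] zq [35.5 40.3 42.8]
stand 12 28 326 [479.3 187.1  20.5] [469.  213.3  81.5 135.3  14.6] zq [13.  21.  27.1]
row 60 115 5280 [578.6 -34.   86.7] [561.3 -22.3 279.3 314.6  43.8] zq [ 64.6  89.6 101.6]
```

```bash
cat >>h.py <<'E'
from scipy.spatial.transform import Rotation as Ro
def goal(s,xyz,yaw):  # tool y at yaw deg, pointing down -> cm, rad in tool axes
    q=s['tcp_rot']; R=Ro.from_quat([q[1],q[2],q[3],q[0]])
    a=np.radians(yaw); G=Ro.from_matrix(np.array([[-0,0,0]]*3)+np.column_stack([[np.sin(a)*1,-np.cos(a),0],[np.cos(a),np.sin(a),0],[0,0,-1]]))
    best=min((G,G*Ro.from_rotvec([0,0,np.pi])),key=lambda g:(R.inv()*g).magnitude())
    return (R.inv().apply(np.array(xyz)-s['ee_pos'])/10).round(3),(R.inv()*best).as_rotvec().round(4)
E
python3 - <<'E'
from h import *
from cell import r
s=r.sense(); print(goal(s,(568.5,-255,260),18.1))
c=r.get_calibration("wrist"); print(c,-c['R'].T@c['t'])
E
```

```text
Traceback (most recent call last):
  File "h.py", line 12, in goal
    a=np.radians(yaw); G=Ro.from_matrix(np.array([[-0,0,0]]*3)+np.column_stack([[np.sin(a)*1,-np.cos(a),0],[np.cos(a),np.sin(a),0],[0,0,-1]]))
                         ~~~~~~~~~~~~~~^^^^^^^^^^^^^^^^^^^^^^^^^^^^^^^^^^^^^^^^^^^^^^^^^^^^^^^^^^^^^^^^^^^^^^^^^^^^^^^^^^^^^^^^^^^^^^^^^^^^^^^
  File "scipy/spatial/transform/_rotation.pyx", line 1143, in scipy.spatial.transform._rotation.Rotation.from_matrix
ValueError: Non-positive determinant (left-handed or null coordinate frame) in rotation matrix 0: [[ 0.31067643  0.95051573  0.        ]
 [-0.95051573  0.31067643  0.        ]
 [ 0.          0.         -1.        ]].
```

```bash
sed -i 's/G=Ro.from_matrix.*/G=Ro.from_matrix(np.column_stack([[-np.sin(a),np.cos(a),0],[np.cos(a),np.sin(a),0],[0,0,-1]]))/' h.py
python3 - <<'E'
from h import *
from cell import r
s=r.sense(); print(goal(s,(568.5,-255,260),18.1))
c=r.get_calibration("wrist"); print(c,-c['R'].T@c['t'])
E
```

```text
(array([-61.719, -63.525,  -5.447]), array([-1.900e-03,  7.000e-04,  9.711e-01]))
{'fx': 376.44438097993947, 'fy': 376.44438097993947, 'cx': 324.64155895306885, 'cy': 229.77047876406047, 'R': array([[ 0.28091884,  0.95973047, -0.00142213],
       [ 0.92968693, -0.27175645,  0.24865767],
       [ 0.23825787, -0.07117475, -0.96859039]]), 't': array([-547.68618041,  -25.21756159,  390.76069086])} [ 84.19799313 546.5903789  383.97871139]
```

>>> {"method": "send_rows", "body": {
  "rows": [
    [[0,0,-3],[0,0,0]],
    [[-1,-1,-5.4],[0,0,0.1]],
    [[-3,-3,-5.4],[0,0,0.2]],
    [[-61.7,-63.5,-5.4],[0,0,0.97]],
    [[-61.7,-63.5,-5.4],[0,0,0.97]],
    [[-61.7,-63.5,-5.4],[0,0,0.97]],
    [[-61.7,-63.5,-5.4],[0,0,0.97]],
    [[-61.7,-63.5,-5.4],[0,0,0.97]],
    [[-61.7,-63.5,-5.4],[0,0,0.97]],
    [[-61.7,-63.5,-5.4],[0,0,0.97]],
    [[-61.7,-63.5,-5.4],[0,0,0.97]],
    [[-61.7,-63.5,-5.4],[0,0,0.97]],
    [[-61.7,-63.5,-5.4],[0,0,0.97]],
    [[-61.7,-63.5,-5.4],[0,0,0.97]],
    [[-61.7,-63.5,-5.4],[0,0,0.97]],
    [[-61.7,-63.5,-5.4],[0,0,0.97]],
    [[-61.7,-63.5,-5.4],[0,0,0.97]],
    [[-61.7,-63.5,-5.4],[0,0,0.97]],
    [[-61.7,-63.5,-5.4],[0,0,0.97]],
    [[-61.7,-63.5,-5.4],[0,0,0.97]]
  ],
  "jaw": 4
}}

```text
time_s: 1.77
ee_pos: [505.9, -137.4, 258.9]
tcp_rot: [-0.0, 0.587, 0.81, 0.0]
wrist_force: [0.6, 0.9, -0.8]
width: 39.6
gripper_force: 0.0
```

```bash
python3 - <<'E'
from h import *
from cell import r
s=r.sense(); print(s['ee_pos'],s['width'],goal(s,(568.5,-255,260),18.1))
E
```

```text
[ 505.86540884 -137.39252286  258.86144532] 39.60808171848565 (array([-13.126,   2.293,  -0.126]), array([-0.0005, -0.0008,  0.0005]))
```

>>> {"method": "send_rows", "body": {
  "rows": [
    [[-4,0.7,0],[0,0,0]],
    [[-8,1.4,0],[0,0,0]],
    [[-10,1.8,0],[0,0,0]],
    [[-10,1.8,0],[0,0,0]],
    [[-10,1.8,0],[0,0,0]]
  ]
}}

```text
time_s: 2.18
ee_pos: [553.6, -225.3, 257.8]
tcp_rot: [-0.002, 0.587, 0.809, 0.0]
wrist_force: [-0.0, 0.8, 0.1]
width: 39.9
gripper_force: 0.0
```

```bash
cat >look.py <<'E'
from h import *
from cell import r
import sys
c=r.get_calibration("wrist"); p,d=r.snapshot("wrist"); s=r.sense()
n=sys.argv[1]; cv2.imwrite(f"pics/{n}.png",p); np.save(n+"_d.npy",d)
W=cloud(d,c); S=W.reshape(-1,3); S=S[~np.isnan(S[:,0])]
print(s['ee_pos'],s['width'])
cx,cy,rad=map(float,sys.argv[2:5])
for a in sys.argv[5:]:
    lo,hi=map(float,a.split(','))
    Q=S[(S[:,2]>lo)&(S[:,2]<hi)&(np.hypot(S[:,0]-cx,S[:,1]-cy)<rad)]
    if len(Q)>5: print(lo,hi,len(Q),Q.mean(0).round(1),rect(Q[:,:2]),np.percentile(Q[:,2],[5,50,95]).round(1))
E
python3 look.py w1 568.5 -255 65 125,160 140,150 25,35; python3 -c "
from h import *
from cell import r
print(goal(r.sense(),(568.5,-255,260),18.1))"
```

```text
[ 553.49794232 -224.33949283  258.66030125] 40.46987665601434
125.0 160.0 1253 [ 569.  -253.9  143.3] [ 570.  -256.8   10.3   84.    17.8] [135.4 144.1 145.3]
140.0 150.0 1156 [ 569.5 -254.7  144.2] [ 570.4 -256.6    9.7   84.    18. ] [143.  144.2 145.3]
25.0 35.0 6707 [ 555.9 -257.4   30.2] [ 555.4 -261.3  101.1  109.6   17.8] [28.8 30.2 31.5]
(array([-3.381,  0.47 , -0.141]), array([-0.001 , -0.0019,  0.0009]))
```

View pics/w1.png

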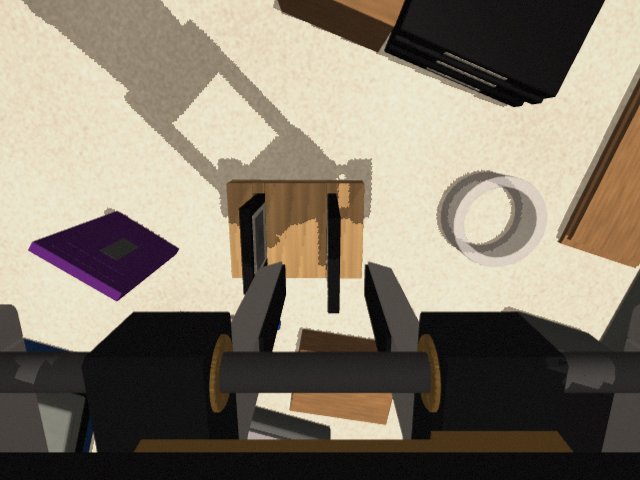

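```bash
python3 -c "
from h import *
from cell import r
print(goal(r.sense(),(570,-256.3,112),18))"
```

```text
(array([-3.579,  0.588, 14.659]), array([-0.0011, -0.0019,  0.0027]))
```

>>> {"method": "send_rows", "body": {
  "rows": [
    [[-1.8,0.3,0],[0,0,0]],
    [[-3.6,0.6,0],[0,0,0]],
    [[-3.6,0.6,2],[0,0,0]],
    [[-3.6,0.6,5],[0,0,0]],
    [[-3.6,0.6,7],[0,0,0]],
    [[-3.6,0.6,8],[0,0,0]],
    [[-3.6,0.6,8],[0,0,0]]
  ]
}}

```text
time_s: 2.82
ee_pos: [569.2, -254.8, 176.7]
tcp_rot: [-0.003, 0.586, 0.81, -0.0]
wrist_force: [-1.2, 0.7, -0.4]
width: 39.7
gripper_force: 0.0
```

```bash
python3 look.py w2 570 -256 65 140,150 25,35; python3 -c "
from h import *
from cell import r
print(goal(r.sense(),(570,-256.3,112),18))"
```

```text
[ 570.15425356 -255.52231239  179.01557583] 40.0658766407118
140.0 150.0 2283 [ 569.4 -254.5  144.1] [ 570.3 -256.8    9.9   83.8   18. ] [143.1 144.2 145.2]
25.0 35.0 10486 [ 556.8 -256.9   30.2] [ 556.2 -261.6   99.8  110.2   17.9] [29.  30.2 31.4]
(array([-0.08 , -0.032,  6.701]), array([-0.0011, -0.0016,  0.0043]))
```

>>> {"method": "send_rows", "body": {
  "rows": [
    [[0,0,2],[0,0,0]],
    [[-0.1,0,4],[0,0,0]],
    [[-0.1,0,5.5],[0,0,0]],
    [[-0.1,0,6.6],[0,0,0]],
    [[-0.1,0,6.6],[0,0,0]],
    [[-0.1,0,6.6],[0,0,0]]
  ]
}}

```text
time_s: 3.37
ee_pos: [571.5, -257.9, 114.6]
tcp_rot: [0.001, 0.586, 0.81, 0.0]
wrist_force: [0.8, -0.5, -0.2]
width: 39.9
gripper_force: 0.0
```

>>> {"method": "send_rows", "body": {
  "rows": [
    [[0,0,0],[0,0,0]],
    [[0,0,0],[0,0,0]],
    [[0,0,0],[0,0,0]],
    [[0,0,0],[0,0,0]],
    [[0,0,0],[0,0,0]],
    [[0,0,0],[0,0,0]]
  ],
  "jaw": 1.5
}}

```text
time_s: 3.87
ee_pos: [571.2, -258.1, 113.7]
tcp_rot: [0.0, 0.587, 0.81, 0.0]
wrist_force: [-0.2, -0.0, -0.7]
width: 15.0
gripper_force: 0.0
```

>>> {"method": "send_rows", "body": {
  "rows": [
    [[0,0,0],[0,0,0]],
    [[0,0,0],[0,0,0]],
    [[0,0,0],[0,0,0]],
    [[0,0,0],[0,0,0]]
  ],
  "jaw": 1.1
}}

```text
time_s: 4.2
ee_pos: [571.1, -258.0, 113.4]
tcp_rot: [-0.0, 0.587, 0.81, 0.0]
wrist_force: [-0.2, -0.5, -0.2]
width: 10.7
gripper_force: 0.0
```

>>> {"method": "send_rows", "body": {
  "rows": [
    [[0,0,0],[0,0,0]],
    [[0,0,0],[0,0,0]],
    [[0,0,0],[0,0,0]],
    [[0,0,0],[0,0,0]]
  ],
  "jaw": 1.0
}}

```text
time_s: 4.53
ee_pos: [571.2, -257.9, 113.4]
tcp_rot: [0.0, 0.587, 0.81, 0.0]
wrist_force: [0.5, 0.4, 0.7]
width: 10.1
gripper_force: 2.7
```

>>> {"method": "send_rows", "body": {
  "rows": [
    [[0,0,0],[0,0,0]],
    [[0,0,0],[0,0,0]],
    [[0,0,0],[0,0,0]],
    [[0,0,0],[0,0,0]]
  ],
  "jaw": 0.95
}}

```text
time_s: 4.87
ee_pos: [571.1, -258.0, 113.4]
tcp_rot: [-0.0, 0.587, 0.81, 0.0]
wrist_force: [0.6, 0.6, -1.2]
width: 9.7
gripper_force: 17.4
```

>>> {"method": "send_rows", "body": {
  "rows": [
    [[0,0,0],[0,0,0]],
    [[0,0,0],[0,0,0]],
    [[0,0,0],[0,0,0]],
    [[0,0,-0.3],[0,0,0]],
    [[0,0,-0.8],[0,0,0]],
    [[0,0,-1.5],[0,0,0]],
    [[0,0,-2.3],[0,0,0]],
    [[0,0,-3],[0,0,0]],
    [[0,0,-3.5],[0,0,0]],
    [[0,0,-3.5],[0,0,0]],
    [[0,0,-3.5],[0,0,0]]
  ],
  "jaw": 0.97
}}

```text
time_s: 5.78
ee_pos: [571.4, -258.2, 149.3]
tcp_rot: [0.001, 0.587, 0.81, 0.0]
wrist_force: [0.7, -0.6, -1.9]
width: 10.0
gripper_force: 10.4
```

>>> {"method": "send_rows", "body": {
  "rows": [
    [[0,0,-0.5],[0,0,0]],
    [[0,0,-1.5],[0,0,0]],
    [[0,0,-3],[0,0,0]],
    [[0,0,-4.5],[0,0,0]],
    [[0,0,-6],[0,0,0]],
    [[0,0,-7.5],[0,0,0]],
    [[0,0,-9],[0,0,0]],
    [[0,0,-10.5],[0,0,0]],
    [[0,0,-11.5],[0,0,0]],
    [[0,0,-12],[0,0,0]],
    [[0,0,-12],[0,0,0]],
    [[0,0,-12],[0,0,0]]
  ]
}}

```text
time_s: 6.78
ee_pos: [571.0, -258.0, 268.2]
tcp_rot: [-0.0, 0.587, 0.81, -0.0]
wrist_force: [-0.5, 0.2, -1.4]
width: 10.0
gripper_force: 10.4
```

```bash
python3 look.py w3 571 -258 65 280,320; python3 - <<'E'
from h import *
from cell import r
s=r.sense();print(s['gripper_force'],goal(s,(460,216.5,265),19.9))
p,d=r.snapshot("scene");cv2.imwrite("pics/s3.png",p[60:400,100:500])
E
```

```text
[ 570.82459049 -257.89380064  267.37797663] 9.82687413764893
280.0 320.0 5886 [ 566.5 -247.7  300.3] [ 566.1 -249.2   32.6   64.9   37.9] [286.3 299.1 316.1]
10.415372997522354 (array([48.53 ,  4.258,  0.299]), array([-0.0011, -0.0014, -0.0303]))
```

View pics/s3.png

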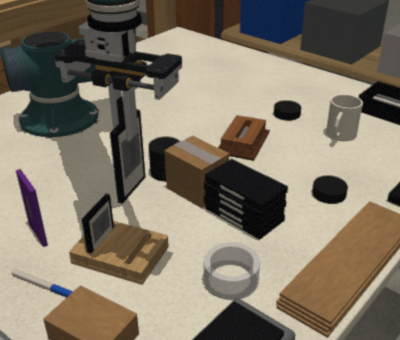

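>>> {"method": "send_rows", "body": {
  "rows": [
    [[0.3,0,0],[0,0,0]],
    [[1,0.1,0],[0,0,0]],
    [[2.2,0.2,0],[0,0,0]],
    [[4,0.35,0],[0,0,0]],
    [[6,0.5,0],[0,0,0]],
    [[8.5,0.75,0],[0,0,0]],
    [[11,1,0],[0,0,0]],
    [[13.5,1.2,0],[0,0,0]],
    [[16,1.4,0],[0,0,-0.005]],
    [[18.5,1.6,0],[0,0,-0.01]],
    [[21,1.8,0],[0,0,-0.015]],
    [[23.5,2.1,0],[0,0,-0.02]],
    [[26,2.3,0],[0,0,-0.025]],
    [[28.5,2.5,0],[0,0,-0.03]],
    [[31,2.7,0],[0,0,-0.03]],
    [[33,2.9,0],[0,0,-0.03]],
    [[35,3.1,0],[0,0,-0.03]],
    [[36.5,3.2,0],[0,0,-0.03]],
    [[37.5,3.3,0],[0,0,-0.03]],
    [[38,3.3,0],[0,0,-0.03]]
  ]
}}

```text
time_s: 8.55
ee_pos: [483.0, 115.0, 268.6]
tcp_rot: [-0.0, 0.573, 0.819, 0.0]
wrist_force: [-0.3, -0.0, -1.5]
width: 9.8
gripper_force: 10.4
```

>>> {"method": "send_rows", "body": {
  "rows": [
    [[0,0,0],[0,0,0]],
    [[0,0,0],[0,0,0]],
    [[0,0,0],[0,0,0]]
  ]
}}

```text
time_s: 8.8
ee_pos: [484.1, 112.7, 268.4]
tcp_rot: [0.0, 0.575, 0.818, -0.0]
wrist_force: [0.3, -0.6, -1.7]
width: 10.3
gripper_force: 10.4
```

```bash
python3 look.py w4 460 216.5 95 34,46 12,30
```

```text
[484.16415974 112.5845599  268.39841186] 9.948683710177056
34.0 46.0 8633 [460.4 218.2  40.2] [461.4 215.8  80.1 129.8  19.8] [38.8 40.2 41.6]
12.0 30.0 1669 [461.  217.3  21.1] [461.6 215.6  17.8  96.4  19.9] [19.5 20.9 22.9]
```

View pics/w4.png

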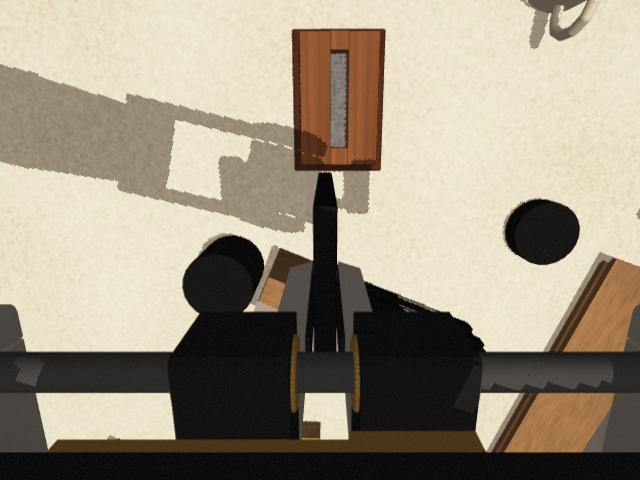

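```bash
cat >hold.py <<'E'
from h import *
from cell import r
c=r.get_calibration("wrist"); p,d=r.snapshot("wrist"); s=r.sense()
q=s['tcp_rot']; R=Ro.from_quat([q[1],q[2],q[3],q[0]]).as_matrix()
W=cloud(d,c).reshape(-1,3); W=W[~np.isnan(W[:,0])]
T=(W-s['ee_pos'])@R   # tool frame
H=T[(np.abs(T[:,1])<14)&(T[:,0]>12)&(T[:,0]<60)&(T[:,2]<120)&(T[:,2]>-45)]
print(len(H),'xmax',np.percentile(H[:,0],[50,98,100]).round(1))
top=H[(H[:,2]<-25)&(H[:,0]<38)]; 
print('zrange',np.percentile(H[:,2],[0,2,10,50,98,100]).round(1),len(top))
E_=H[(H[:,0]>38)]
for a in range(-40,121,20):
    e=E_[(E_[:,2]>=a)&(E_[:,2]<a+20)]
    if len(e)>5: print(a,len(e),'x',np.median(e[:,0]).round(1),'y',np.percentile(e[:,1],[3,97]).round(1),np.mean(np.percentile(e[:,1],[3,97])).round(2))
for a in range(12,44,6):
    e=H[(H[:,0]>=a)&(H[:,0]<a+6)&(H[:,2]<-25)]
    if len(e)>5: print('top x',a,len(e),'y',np.percentile(e[:,1],[3,97]).round(1),'z',np.median(e[:,2]).round(1))
print(s['ee_pos'],goal(s,(461.5,215.7,265),19.85))
E
python3 hold.py
```

```text
2341 xmax [33.4 43.2 43.4]
zrange [-32.8 -32.  -31.5 -30.6  79.9 101.7] 1435
-40 402 x 41.4 y [-5.8  3.4] -1.18
-20 153 x 43.1 y [-5.8  3.3] -1.22
0 109 x 43.1 y [-5.7  3.4] -1.17
20 82 x 43.1 y [-5.6  3.3] -1.14
40 63 x 43.1 y [-5.6  3.4] -1.12
60 51 x 43.1 y [-5.5  3.2] -1.14
80 37 x 43.1 y [-5.7  3.4] -1.15
100 9 x 43.1 y [-4.8  2.6] -1.13
top x 12 315 y [-6.   3.6] z -30.8
top x 18 330 y [-6.   3.6] z -30.8
top x 24 330 y [-5.9  3.5] z -30.8
top x 30 343 y [-5.9  3.5] z -30.9
top x 36 351 y [-5.8  3.4] z -30.9
top x 42 120 y [-5.6  3.4] z -30.0
[484.19543105 112.58615429 268.39883696] (array([10.47 ,  1.359,  0.338]), array([-0.0001,  0.0001, -0.0008]))
```

>>> {"method": "send_rows", "body": {
  "rows": [
    [[0.3,0.05,0],[0,0,0]],
    [[1,0.15,0],[0,0,0]],
    [[2,0.3,0],[0,0,0]],
    [[3.5,0.5,0],[0,0,0]],
    [[5,0.7,0],[0,0,0]],
    [[6.5,0.95,0],[0,0,0]],
    [[8,1.15,0],[0,0,0]],
    [[9.2,1.3,0],[0,0,0]],
    [[10,1.45,0],[0,0,0]],
    [[10.36,1.48,0],[0,0,0]],
    [[10.36,1.48,0],[0,0,0]],
    [[10.36,1.48,0.5],[0,0,0]],
    [[10.36,1.48,1.5],[0,0,0]],
    [[10.36,1.48,3],[0,0,0]],
    [[10.36,1.48,4.5],[0,0,0]],
    [[10.36,1.48,6],[0,0,0]],
    [[10.36,1.48,7.2],[0,0,0]],
    [[10.36,1.48,8],[0,0,0]],
    [[10.36,1.48,8],[0,0,0]],
    [[10.36,1.48,8],[0,0,0]]
  ]
}}

```text
time_s: 10.57
ee_pos: [462.6, 215.5, 188.1]
tcp_rot: [-0.0, 0.575, 0.818, -0.0]
wrist_force: [0.1, 0.5, -0.6]
width: 10.2
gripper_force: 10.4
```

```bash
sed -i '$d' hold.py; cat >>hold.py <<'E'
from sys import argv
cv2.imwrite(f"pics/{argv[1]}.png",p)
h=s['ee_pos'][2]; 
for lo,hi in((34,46),(12,28)):
    S=T[(h-T[:,2]>lo)&(h-T[:,2]<hi)&(np.hypot(T[:,0],T[:,1])<95)]
    print('stand tool',lo,len(S),rect(S[:,:2]),'xmax',np.percentile(S[:,0],99.5).round(1),'y',np.percentile(S[:,1],[1,99]).round(1),'z',np.median(S[:,2]).round(1))
print(s['ee_pos'],s['gripper_force'],goal(s,(461.5,215.7,150),19.85))
E
python3 hold.py w5
```

```text
2344 xmax [33.3 43.2 43.4]
zrange [-32.1 -31.  -30.5 -29.6  80.9 102.6] 1442
-40 391 x 41.4 y [-6.2  3. ] -1.59
-20 152 x 43.0 y [-6.2  2.9] -1.63
0 111 x 43.0 y [-6.2  2.9] -1.63
20 87 x 43.0 y [-6.1  2.9] -1.57
40 63 x 43.0 y [-6.2  2.8] -1.74
60 46 x 43.0 y [-6.1  2.9] -1.59
80 39 x 43.0 y [-6.2  2.8] -1.66
100 13 x 43.0 y [-6.3  2. ] -2.14
top x 12 320 y [-6.5  3.2] z -29.8
top x 18 329 y [-6.4  3.2] z -29.9
top x 24 337 y [-6.3  3.1] z -29.9
top x 30 338 y [-6.3  3.1] z -29.9
top x 36 347 y [-6.2  3. ] z -29.9
top x 42 116 y [-6.1  2.9] z -29.2
stand tool 34 9040 [  0.2  -1.8  80.3 129.9  89.9] xmax 64.5 y [-41.2  37.5] z 148.8
stand tool 12 296 [42.9 -1.9 44.2 18.8  0.1] xmax 56.2 y [-10.7   6.9] z 168.2
[463.0116449  215.71990479 189.00331378] 10.415791869163513 (array([ 0.049, -0.146,  3.9  ]), array([ 0.0009, -0.    ,  0.0003]))
```

View pics/w5.png

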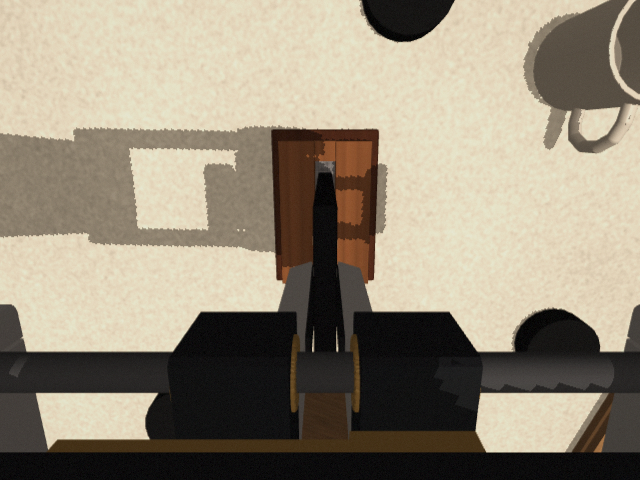

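>>> {"method": "send_rows", "body": {
  "rows": [
    [[-0.03,0,0.3],[0,0,0]],
    [[-0.08,-0.02,0.8],[0,0,0]],
    [[-0.08,-0.02,1.5],[0,0,0]],
    [[-0.08,-0.02,2.2],[0,0,0]],
    [[-0.08,-0.02,2.8],[0,0,0]],
    [[-0.08,-0.02,3.2],[0,0,0]],
    [[-0.08,-0.02,3.4],[0,0,0]],
    [[-0.08,-0.02,3.4],[0,0,0]],
    [[-0.08,-0.02,3.4],[0,0,0]],
    [[-0.08,-0.02,3.4],[0,0,0]]
  ]
}}

```text
time_s: 11.45
ee_pos: [463.0, 215.0, 154.9]
tcp_rot: [0.0, 0.574, 0.819, 0.0]
wrist_force: [-0.5, -0.3, -1.2]
width: 9.6
gripper_force: 10.4
```

```bash
python3 hold.py w6 | grep -v top; python3 - <<'E'
from cell import r
import cv2
p,d=r.snapshot("scene");cv2.imwrite("pics/s6.png",cv2.resize(p[60:260,260:480],None,fx=3,fy=3))
E
```

```text
3468 xmax [36.8 58.5 60. ]
zrange [-32.9 -31.8 -31.3 -29.3 115.9 117.1] 1438
-40 409 x 41.4 y [-5.9  3.4] -1.22
-20 151 x 43.1 y [-5.7  3.4] -1.17
0 111 x 43.1 y [-5.7  3.4] -1.18
20 80 x 43.1 y [-5.7  3.5] -1.11
40 63 x 43.1 y [-5.7  3.4] -1.18
60 53 x 43.1 y [-5.5  3.1] -1.18
80 37 x 43.1 y [-5.8  3.4] -1.19
100 739 x 52.5 y [-13.8  13.8] 0.0
stand tool 34 10570 [  0.6  -1.7 129.2  80.2   0. ] xmax 65.2 y [-41.   37.7] z 114.7
stand tool 12 345 [48.1 -4.1 36.  52.9 67.6] xmax 65.6 y [-10.7   7.4] z 134.0
[463.07301849 215.06869318 154.9656179 ] 10.414997935295105 (array([ 0.113, -0.127,  0.496]), array([ 0.001 , -0.    ,  0.0006]))
```

View pics/s6.png

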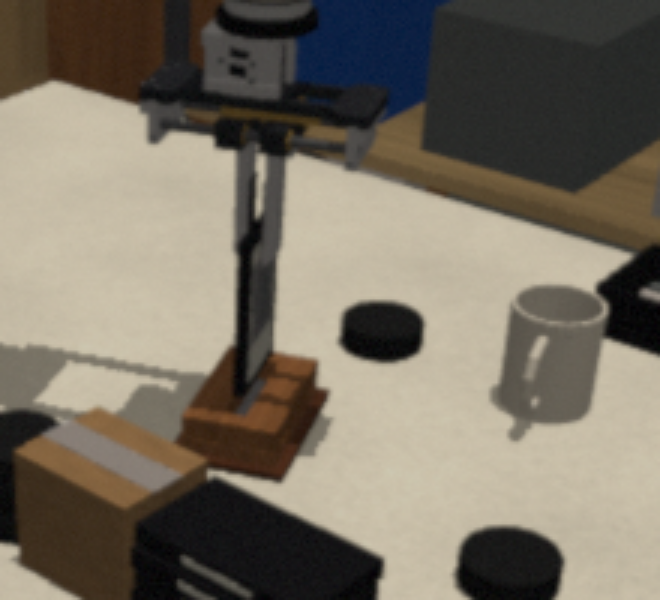

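```bash
python3 -c "
from cell import r
print(r.close_job())"
```

```text
the job is handed in; nothing more can be done
None
```

I handed the job in with the tall holder hovering about 11 mm above the stand's slot, upright, lined up to within about 0.5 mm along and across it, and gripped at about 10 N; the hand-in returned no verdict.

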